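# Lift a fired crown off the firing tray with spring tongs

### The arm

A 6-joint arm with a two-finger parallel gripper is mounted at the origin on a cart in front of the work surface, level with it; the furniture and walls round the work are solid. World frame = base frame: x ahead of the robot, y to its left, z up, the work surface at z = 0. Lengths are in m, angles in degrees, forces in N, time in s.
With the tool pointing down it reaches from about 0.25 to 0.85 m from the base axis. Payload 12.5 kg.
Tool frame: the origin (TCP) lies on the centre line of the jaws, within the pads' length; the fingertips stand 11 mm ahead of it and the grasp point (between the pads) lies 8 mm behind it; z points along the fingers, y is the line along which they close (so a half turn about z gives the same grasp; the last joint's range is limited). The gripper opens to 93 mm and grips with 3 to 60 N. Pads are 15 mm wide; open, the fingers measure 128 mm over their backs; the gripper's body (75 mm by 188 mm) begins 65 mm behind the grasp point.
Start: joints at [-4.847, 20.094, 94.641, -0, 65.266, -4.847], TCP at [0.55, 0, 0.23] pointing down, gripper open.
Joint ranges: [-157.81, 157.81], [-45, 120.19], [0.68, 151.7], [-89.99, 269.99], [4.06, 180], [-164.3, 164.3]. Speed limits (degrees/s): [127.2, 127.2, 159.86, 180, 180, 180].

### API

Orientations are given as [roll, pitch, yaw] about the fixed x, y, z axes, in that order (R = Rz(yaw) Ry(pitch) Rx(roll)).
In Python, from rig import r, viewer gives the robot as it stands.
- The arm moves only by the tool play_rows, never from a script. Its argument "steps" is a list of rows, each a list of 4 numbers: the shift along the tool's x, y, z in cm, then the turn about the tool's z in degrees. In form: [[dx, dy, dz, roll], ...]. A call has 1 to 20 rows; each row is the pose to reach, as a shift and turn from the pose commanded when the call began, along the tool's axes at that moment; what a row does not reach only later rows make up. A row lasts 1/10 s, in which the tool goes at most 50 mm and 8.59 degrees, less where a joint would pass 70% of its speed; a pose out of reach is approached as far as the arm can. A call with a gripper value outside its range is refused whole. "gripper" is the closure in counts, from 0 (fully open) to 255 (shut), set as the call begins (left out, the last holds). The fingers move at their own pace and stop on an object; "newtons" is the grip in N (left out, the last holds). Time passes only in rows, so rows that repeat a pose let the fingers close. It gives the time, the measured TCP pose, the force, the opening and the grip force at its end, in the units of the state.
- r.state(): the state, without advancing time (a new reading comes with each control period).
- viewer.camera(name): name is "scene" or "side" or "wrist"; returns a dict with "img" (420x560x3 uint8, red, green, blue), "range_z" (420x560 float32, m along the optical axis (not along the pixel's ray), 0 where there is no reading), "camera_matrix" (3x3 intrinsics, pixels), "eye" and "rotation" of the camera in the world; the wrist camera has in their place "mount" (4x4, takes a point from camera to tool coordinates, whose origin is the TCP and whose axes are the flange's). Camera axes: x right, y down, z forward; pixel columns grow to the right and rows downward; lengths in m; the calibration is good to about 2 mm. A picture is of the moment at which its call begins: read the wrist's pose just before it.
- r.sign_off(): hands the job in; it is judged then, once.
The state is a dict: "clock": time; "q": joint angles; "qd": joint speeds; "tau": joint torques, N m; "position": TCP position; "ee_rot": TCP orientation; "contact_force": force on the tool from outside, world axes, zero at the start; "moment": the same for the moment, N m; "gripper_width": opening from 0.0 (shut) to 1.0 (fully open); "grasp_force": force on a finger pad.
Only numpy, scipy, OpenCV 4.12 (cv2) and the standard library are available. Lean on these libraries where they do the work, as an engineer would, in place of code of your own. Each camera call takes 0.05 s, during which the arm holds its last target. There are 200 camera calls.

### The job

Take the spring tongs from their rest, squeeze their jaws shut on the tall standing crown on the firing tray, and lift it off with the tongs, at least 6 cm above the tray. Never touch that crown with the gripper itself and leave the two low crowns where they lie. Finish holding still, with the tongs about level in the gripper and the tall crown still clamped between their jaws in the air.

Things in the scene. Friction and masses are not known exactly. Their poses are not given: they have to be found in the camera images.
- tongs: Steel spring tongs, 70 g, level on rest (all sizes mm). Origin midway between the two ribbed finger plates at mid height: grip here, near the balance point. x runs to the jaws, z up, y = closing direction (left arm +y). Plates 50 long (x +-25), 16 high (z +-8), 48 over their outsides when free, 36 with jaws 15 apart. Hinge block 18x22x12 at x=-70. Past the plates the arms drop to the jaws.
- jaws (a point): Midpoint between the jaws, at x=+85, z=-35 mm in the tongs' frame, axes parallel to the tongs'. Jaw pads 18 mm long (x), 16 high, 4 thick; 41 apart when free, about 6 when shut to the stop. With the plates squeezed to 44 over their outsides the tongs can be carried, jaws still about 32 apart.
- tongs_left: Left arm of the tongs with its plate and jaw. Origin at its hinge, x=-70, y=+8 mm in the tongs' frame. Turns 0.085 rad about z from sprung open to jaws 15 mm apart and parallel. Spring: about 5 N on each plate starts to close the jaws, 6 N closes them onto the crown, more presses it (0.45 N at the jaw per N). Each jaw moves 2.2 times as far as its plate.
- tongs_right: Right arm, the mirror image, origin at y=-8 mm; the two arms move together.
- tongs_rest: Black rest, fixed to the bench; origin on the bench below the tongs' origin, x along the tongs. Base 150x60x8 mm (x -88..62); rear post at x=-70 (18x34, lips to 74 high) carries the hinge block, front fork at x=42 (8 thick, bar 74 wide, lips to 78 high) the arms. Tongs lie with mid height 75 above the bench and lift straight up; free beside and below the plates for x -55..35.
- firing_tray: Grey ceramic firing tray, fixed to the bench, 90 (x) x 160 (y) x 20 mm high, flat dotted top; origin on the bench under its centre. Three crowns stand on it in a row along y, 50 mm apart.
- tall_crown: The tall standing ivory tooth crown, the only upright one: 13 (x) x 15 (y) x 23 mm high, 12 to 21 g. Origin at the centre of its underside, z up. Its flat-ish sides face x and y; take it across y (15 mm) with the tongs pointing along its x. It may stand at any of the three places of the row.
- low_crown_a: Low, lying two-tooth crown, 15 (x) x 27 (y) x 17 mm high, long side across the row. Origin at the centre of its underside. To be left alone.
- low_crown_b: Low, lying two-tooth crown, 15 (x) x 25 (y) x 17 mm high, long side across the row. Origin at the centre of its underside. To be left alone.
Not all that is in view belongs to the job. What is shaped like the tongs_rest but yellow is not meant.

How it is judged:
By the outcome, as a careful person would: the job done as asked, in the order asked, and still so for the second after the job is handed in, while the arm keeps its last pose, push and grip.
It also fails if it takes over 38 s, if anything falls off the work surface, if the arm or the gripper's body presses on something with over 40 N, if the wrist force passes 120 N, or if a joint passes its speed limit or range.

## Working session

There is one attempt and no reset: what is moved stays moved. The work goes in short steps, Python scripts to look and compute and a tool call to move; the robot and the scene stay as the last step left them, time stands still between calls to the robot, and variables do not carry over. Pictures are saved under pics/ and viewed, at most 10 in all, crops included, and the job is handed in when it is done.

Besides the shell and the picture viewer there is one more tool, called after ">>>" by a JSON object that holds its "api" and its "payload", one argument or row to a line. play_rows: Moves the arm, as the interface text tells. Its arguments: {"type":"object","properties":{"steps":{"type":"array","items":{"type":"array","items":{"type":"number"}}},"gripper":{"type":"number"},"newtons":{"type":"number"}},"required":["steps"]}

```bash
mkdir -p pics; ls
python3 - <<'E'
from rig import r, viewer
import cv2, numpy as np
s=r.state();print({k:np.round(s[k],3) for k in('clock','position','ee_rot','gripper_width','contact_force')})
for n in('scene','side'):
    c=viewer.camera(n);cv2.imwrite(f'pics/{n}0.png',c['img'][...,::-1]);np.savez(f'{n}0.npz',**c)
    print(n,c['eye'],np.round(c['rotation'],3),c['camera_matrix'])
E
```

```text
pics
{'clock': np.float64(0.0), 'position': array([0.55 , 0.   , 0.229]), 'ee_rot': array([-1.79934e+02, -4.00000e-03,  9.00000e+01]), 'gripper_width': np.float64(1.003), 'contact_force': array([ 0.432, -0.184, -0.593])}
scene [ 0.15406423 -0.73994971  0.91843538] [-133.134    0.873  -26.28 ] [[474.48664798   0.         276.50009073]
 [  0.         474.48664798 205.86149497]
 [  0.           0.           1.        ]]
side [ 0.25711075 -0.67755481  0.45965525] [-116.482   -1.545  -19.909] [[384.49079966   0.         278.84808222]
 [  0.         384.49079966 210.08601135]
 [  0.           0.           1.        ]]
```

View pics/scene0.png

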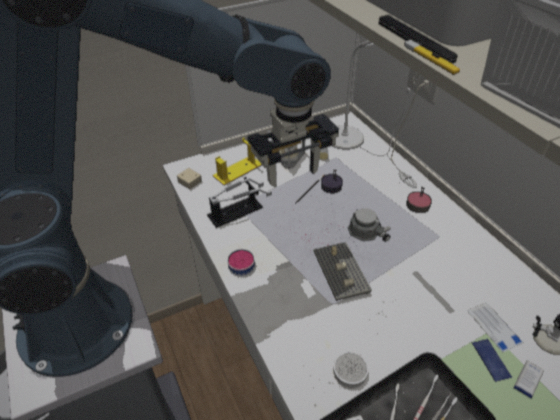

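View pics/side0.png

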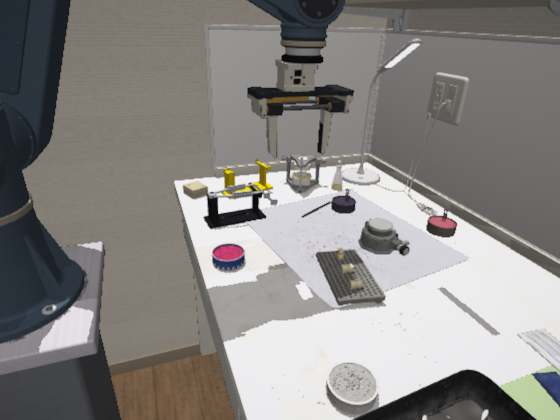

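The black rest with the tongs is at scene (235,205), with the jaws toward (268,190). The yellow decoy is behind it. The tray is at (342,270) with crowns near (335,250), (342,266) and (348,284). Next I'll turn these into world points.

```bash
cat > h.py <<'E'
import numpy as np, cv2
from scipy.spatial.transform import Rotation as R
def cloud(c,Rw=None,eye=None):
    K=c['camera_matrix'];z=c['range_z'];v,u=np.indices(z.shape)
    if Rw is None: Rw=R.from_euler('xyz',c['rotation'],degrees=True).as_matrix() if np.ndim(c['rotation'])==1 else c['rotation']; eye=c['eye']
    p=np.stack([(u-K[0,2])/K[0,0]*z,(v-K[1,2])/K[1,1]*z,z],-1)
    return p@Rw.T+eye
E
python3 - <<'E'
from h import *
tiles=[]
for n in('scene','side'):
    c=dict(np.load(f'{n}0.npz'));P=cloud(c);img=c['img'];hsv=cv2.cvtColor(img,cv2.COLOR_RGB2HSV)
    x0,y0={'scene':(190,160),'side':(190,160)}[n]
    print(n,'bench z',np.round(P[300,250],3),np.round(P[240,290],3))
    cr=img[y0:y0+150,x0:x0+200];tiles.append(cv2.resize(cr,None,fx=3.9,fy=2*1.95,interpolation=cv2.INTER_CUBIC)[:590])
    # rest (black) region
    H=P[...,2];v,u=np.indices(H.shape)
    for nm,box,zr in(('rest',(200,275,175,230),(.004,.1)),('tray',(305,390,235,305),(.012,.026)),('crown',(305,390,235,305),(.03,.06))):
        m=(u>box[0])&(u<box[1])&(v>box[2])&(v<box[3])&(H>zr[0])&(H<zr[1])
        if nm=='rest': m&=(img.max(-1)<70)
        q=P[m];
        if len(q)<5: print(nm,len(q));continue
        rc=cv2.minAreaRect((q[:,:2]*1000).astype(np.float32))
        print(nm,len(q),'rect',np.round(rc[0],1),np.round(rc[1],1),round(rc[2],1),'med',np.round(np.median(q,0),3),'zmax',q[:,2].max().round(3))
        if nm=='crown':
            k,l,st,ce=cv2.connectedComponentsWithStats(m.astype(np.uint8))
            for i in range(1,k):print('  ',st[i],P[l==i].mean(0).round(3),P[l==i][:,2].max().round(3))
cv2.imwrite('pics/c1.png',tiles[0][...,::-1])
E
```

```text
scene bench z [ 0.378 -0.116  0.001] [0.549 0.011 0.001]
rest 867 rect [459.8 172.5] [144.   65.3] 3.1 med [0.456 0.166 0.01 ] zmax 0.078
tray 1869 rect [ 662.3 -148.2] [171.8 200. ] 79.6 med [ 0.605 -0.151  0.021] zmax 0.026
crown 144 rect [ 652.7 -119.4] [196.1  91.1] 28.6 med [ 0.602 -0.147  0.036] zmax 0.047
   [385 236   2   1   2] [ 0.759 -0.112  0.031] 0.032
   [331 246   6   7  30] [ 0.615 -0.095  0.038] 0.047
   [335 262  11   7  55] [ 0.603 -0.144  0.036] 0.041
   [343 278  11   8  57] [ 0.594 -0.193  0.035] 0.04
side bench z [ 0.408 -0.144  0.   ] [ 0.555  0.033 -0.   ]
rest 899 rect [457.9 168.1] [146.5  65.4] 5.5 med [0.448 0.161 0.008] zmax 0.077
tray 2352 rect [ 624.8 -118.3] [250.3 148.7] 52.8 med [ 0.601 -0.157  0.02 ] zmax 0.026
crown 295 rect [ 646.2 -112. ] [209.4  79.2] 39.8 med [ 0.611 -0.1    0.035] zmax 0.043
   [364 236  26   7 123] [ 0.722 -0.073  0.035] 0.04
   [337 248   7   8  37] [ 0.611 -0.098  0.038] 0.043
   [340 264  14   7  65] [ 0.6   -0.147  0.034] 0.037
   [349 280  14   7  70] [ 0.591 -0.195  0.034] 0.036
```

View pics/c1.png

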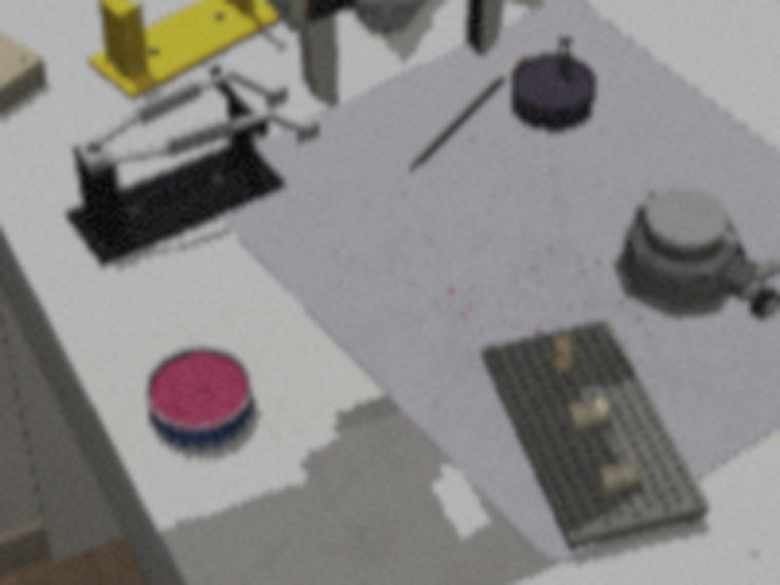

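>>> {"api": "play_rows", "payload": {
  "steps": [
    [4,-2,0,8],
    [8,-4,0,16],
    [12,-6,0,24],
    [16,-7.8,0,32],
    [17,-7.8,0,40],
    [17,-7.8,0,48],
    [17,-7.8,0,56],
    [17,-7.8,0,64],
    [17,-7.8,0,72],
    [17,-7.8,0,80],
    [17,-7.8,0,86],
    [17,-7.8,0,86],
    [17,-7.8,0,86],
    [17,-7.8,0,86],
    [17,-7.8,0,86]
  ],
  "gripper": 0
}}

```text
clock: 1.6
position: [0.4719, 0.17, 0.2296]
ee_rot: [180.0, 0.0, 4.1]
contact_force: [-0.0, -0.1, 0.5]
gripper_width: 1.003
grasp_force: 0.0
```

```bash
cat >> h.py <<'E'
def wrist(name):
    from rig import r, viewer
    s=r.state(); c=viewer.camera('wrist'); M=c['mount']
    T=np.eye(4);T[:3,:3]=R.from_euler('xyz',s['ee_rot'],degrees=True).as_matrix();T[:3,3]=s['position']
    W=T@M; np.savez(name+'.npz',W=W,**c); cv2.imwrite(f'pics/{name}.png',c['img'][...,::-1])
    print(round(float(s['clock']),2),np.round(s['position'],4),np.round(s['ee_rot'],2),np.round(M,3).tolist())
    return c,W,cloud(c,W[:3,:3],W[:3,3])
E
python3 -c "
from h import *
c,W,P=wrist('w1')"
```

```text
1.6 [0.4719 0.17   0.2296] [1.80e+02 1.00e-02 4.08e+00] [[-0.001, -0.955, -0.297, 0.082], [1.0, -0.001, -0.001, -0.0], [0.001, -0.297, 0.955, -0.154], [0.0, 0.0, 0.0, 1.0]]
```

View pics/w1.png

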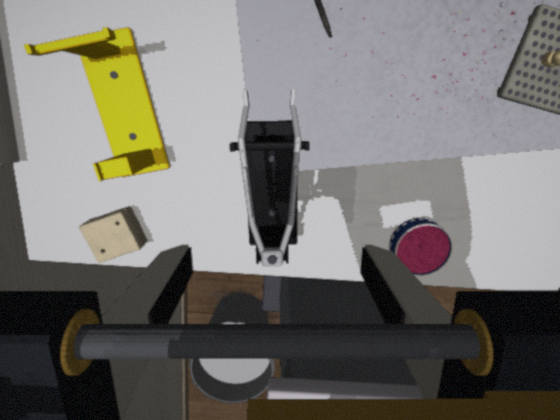

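Wrist view: the hinge block is near (271,258), the fork lips near (235,147) and (305,146), and the jaw tips near (247,95) and (293,95). The tray is at the right edge.

Run:
```python
from h import *
c=dict(np.load('w1.npz'));W=c['W'];P=cloud(c,W[:3,:3],W[:3,3]);K=c['camera_matrix']
def ray(u,v,z):
    d=W[:3,:3]@np.array([(u-K[0,2])/K[0,0],(v-K[1,2])/K[1,1],1]);return W[:3,3]+d*(z-W[2,3])/d[2]
h=ray(271,258,.081);f=[ray(235,147,.078),ray(305,146,.078)];j=[ray(247,93,.048),ray(293,93,.048)]
print('hinge',h.round(4),'fork',np.round(f,4),'tips',np.round(j,4))
for a in(np.mean(f,0),np.mean(j,0)):
    d=a-h;print('len',np.hypot(*d[:2]).round(4),'yaw',np.degrees(np.arctan2(d[1],d[0])).round(2))
# depth-based: upper tongs points, bright metal
v,u=np.indices(P.shape[:2]);m=(u>222)&(u<318)&(v>80)&(v<275)&(P[...,2]>.066)&(P[...,2]<.095)
q=P[m];print(len(q),np.percentile(q,[1,50,99],0).round(4))
for y0 in np.arange(h[0]-.005,h[0]+.15,.01):
    s=q[(q[:,0]>=y0)&(q[:,0]<y0+.01)]
    if len(s)>5:print(y0.round(3),len(s),s[:,1].min().round(4),s[:,1].max().round(4),((s[:,1].min()+s[:,1].max())/2).round(4),np.median(s[:,2]).round(4))
cr=c['img'][80:280,200:340];cv2.imwrite('pics/w1c.png',cv2.resize(cr,None,fx=2.9,fy=2.9,interpolation=cv2.INTER_CUBIC)[...,::-1])
```

```text
hinge [0.4043 0.1712 0.081 ] fork [[0.512  0.2113 0.078 ]
 [0.5174 0.1476 0.078 ]] tips [[0.56   0.205  0.048 ]
 [0.5631 0.161  0.048 ]]
len 0.1107 yaw 4.26
len 0.1577 yaw 4.29
2749 [[0.3958 0.1458 0.0667]
 [0.4788 0.1736 0.0763]
 [0.5309 0.2134 0.083 ]]
0.399 285 0.1535 0.1869 0.1702 0.0797
0.409 260 0.1543 0.1873 0.1708 0.0762
0.419 117 0.1539 0.1908 0.1723 0.0766
0.429 120 0.1525 0.1953 0.1739 0.0764
0.439 104 0.1513 0.1966 0.1739 0.0767
0.449 123 0.1513 0.1977 0.1745 0.0812
0.459 130 0.1512 0.2002 0.1757 0.0811
0.469 123 0.1514 0.2018 0.1766 0.0814
0.479 137 0.1513 0.204 0.1777 0.0812
0.489 147 0.1515 0.2056 0.1786 0.0783
0.499 159 0.1514 0.2159 0.1837 0.0762
0.509 689 0.1433 0.2162 0.1797 0.0713
0.519 190 0.1442 0.2096 0.1769 0.0733
0.529 46 0.1526 0.2068 0.1797 0.0685
```

View pics/w1c.png

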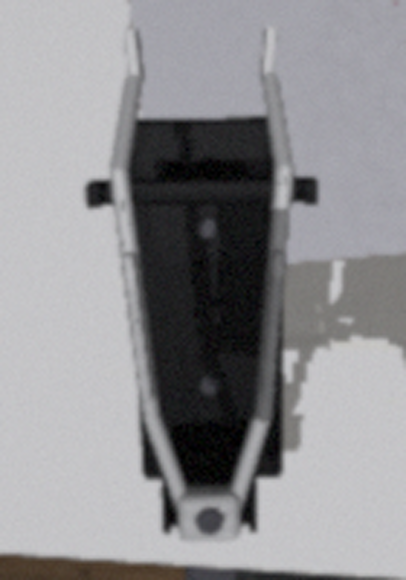

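The two estimates agree: tongs origin about (0.474, 0.1765), yaw 4.3°. The hinge-to-fork length is 111 mm against 112 nominal. I'll descend to TCP z 0.067 and take a carry grip.

>>> {"api": "play_rows", "payload": {
  "steps": [
    [0.25,-0.63,0,-0.2],
    [0.25,-0.63,4,-0.2],
    [0.25,-0.63,8,-0.2],
    [0.25,-0.63,11,-0.2],
    [0.25,-0.63,13,-0.2],
    [0.25,-0.63,14.5,-0.2],
    [0.25,-0.63,15.6,-0.2],
    [0.25,-0.63,16.2,-0.2],
    [0.25,-0.63,16.2,-0.2],
    [0.25,-0.63,16.2,-0.2],
    [0.25,-0.63,16.2,-0.2]
  ]
}}

```text
clock: 2.75
position: [0.4745, 0.1766, 0.0683]
ee_rot: [-180.0, -0.1, 4.2]
contact_force: [-0.4, 0.9, -0.0]
gripper_width: 0.996
grasp_force: 0.0
```

>>> {"api": "play_rows", "payload": {
  "steps": [
    [0,0,0,0],
    [0,0,0,0],
    [0,0,0,0],
    [0,0,0,0],
    [0,0,0,0],
    [0,0,0,0],
    [0,0,0,0],
    [0,0,0,0],
    [0,0,0,0],
    [0,0,0,0]
  ],
  "gripper": 133,
  "newtons": 15
}}

```text
clock: 3.75
position: [0.4741, 0.1765, 0.0676]
ee_rot: [-180.0, -0.0, 4.2]
contact_force: [-0.3, 1.7, -0.2]
gripper_width: 0.476
grasp_force: 5.1
```

>>> {"api": "play_rows", "payload": {
  "steps": [
    [0,0,-0.5,0],
    [0,0,-1.5,0],
    [0,0,-3,0],
    [0,0,-5,0],
    [0,0,-6.5,0],
    [0,0,-7.5,0],
    [0,0,-7.5,0],
    [0,0,-7.5,0]
  ]
}}

```text
clock: 4.55
position: [0.4738, 0.1765, 0.1425]
ee_rot: [180.0, 0.0, 4.2]
contact_force: [-0.3, -0.5, -0.9]
gripper_width: 0.479
grasp_force: 4.9
```

>>> {"api": "play_rows", "payload": {
  "steps": [
    [0.2,1.5,0,1],
    [0.6,4,0,3],
    [1,7,0,5],
    [1.4,10,0,7],
    [1.8,13,0,9],
    [2.2,16,0,11],
    [2.5,19,0,13],
    [2.8,22,0,15],
    [3,24.5,0,16],
    [3.1,25.6,0,16.2],
    [3.1,25.8,0,16.2],
    [3.1,25.8,0,16.2],
    [3.1,25.8,0,16.2],
    [3.1,25.8,0,16.2]
  ]
}}

```text
clock: 5.95
position: [0.5237, -0.0777, 0.1426]
ee_rot: [-180.0, 0.0, -11.9]
contact_force: [0.3, 0.7, -0.4]
gripper_width: 0.48
grasp_force: 4.9
```

Run:
```python
from h import *
c,W,P=wrist('w2')
v,u=np.indices(P.shape[:2]);H=P[...,2];hsv=cv2.cvtColor(c['img'],cv2.COLOR_RGB2HSV)
m=((H>.028)&(H<.055)&(abs(P[...,0]-.6)<.05)&(abs(P[...,1]+.145)<.08)).astype(np.uint8)
k,l,st,ce=cv2.connectedComponentsWithStats(m)
for i in range(1,k):
    if st[i][4]>40:
        q=P[l==i];t=q[q[:,2]>q[:,2].max()-.008];print(st[i],ce[i].round(1),q.mean(0).round(4),q[:,2].max().round(4),'top',t.mean(0).round(4),cv2.minAreaRect((q[:,:2]*1000).astype(np.float32)))
```

```text
5.95 [ 0.5237 -0.0777  0.1426] [-1.800e+02  1.000e-02 -1.193e+01] [[-0.001, -0.955, -0.297, 0.082], [1.0, -0.001, -0.001, -0.0], [0.001, -0.297, 0.955, -0.154], [0.0, 0.0, 0.0, 1.0]]
[330  69  21  37 638] [340.   88.2] [ 0.6037 -0.1429  0.0339] 0.038 top [ 0.6034 -0.143   0.034 ] ((604.3171997070312, -144.324951171875), (14.970258712768555, 25.93305778503418), 79.00789642333984)
[395  68  21  36 600] [406.1  87. ] [ 0.5943 -0.1915  0.0332] 0.0366 top [ 0.5941 -0.1915  0.0333] ((594.99951171875, -192.70077514648438), (14.00225830078125, 25.061683654785156), 79.94752502441406)
[265  79  19  18 276] [274.1  87.4] [ 0.6143 -0.0949  0.0389] 0.0433 top [ 0.6143 -0.0949  0.0393] ((614.3662109375, -94.78114318847656), (13.698814392089844, 11.957204818725586), 78.0645523071289)
```

View pics/w2.png

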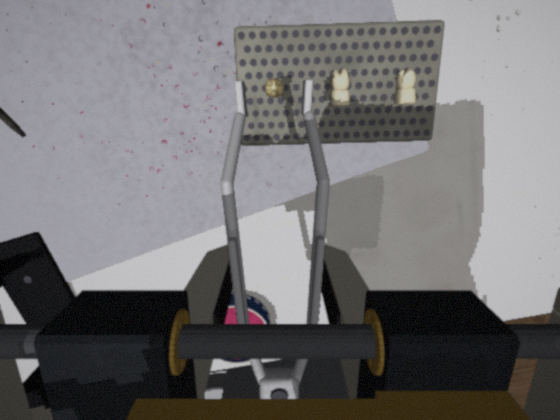

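The tall crown is at pixel (274,87), world (0.614, -0.095), top at 0.043 as expected. The jaws appear at (240,95) and (308,95). I'll measure them from depth to get the final offset.

Run:
```python
from h import *
c=dict(np.load('w2.npz'));W=c['W'];P=cloud(c,W[:3,:3],W[:3,3])
tcp=np.array([.5237,-.0777,.1426]);Rt=R.from_euler('z',-11.93,degrees=True).as_matrix()
Q=(P-tcp)@Rt   # x fwd, y left, z up rel. TCP
m=(Q[...,2]>-.06)&(Q[...,2]<.03)&(Q[...,0]>.02)&(Q[...,0]<.12)&(abs(Q[...,1])<.045)
q=Q[m]
for x in np.arange(.02,.11,.008):
    s=q[(q[:,0]>=x)&(q[:,0]<x+.008)]
    L,Rr=s[s[:,1]>0],s[s[:,1]<0]
    if len(L)>3 and len(Rr)>3:print(x.round(3),len(s),'L',np.median(L,0).round(4),'R',np.median(Rr,0).round(4),'mid',((np.median(L,0)+np.median(Rr,0))/2)[1].round(4))
print('front',np.percentile(q[:,0],99.5), 'crown rel',(np.array([.6144,-.0948,.02])-tcp)@Rt)
```

```text
0.02 483 L [0.0233 0.0206 0.0097] R [ 0.0232 -0.0196  0.0099] mid 0.0005
0.028 424 L [0.0319 0.0212 0.0097] R [ 0.0321 -0.0198  0.0096] mid 0.0007
0.036 446 L [0.04   0.0216 0.0099] R [ 0.0401 -0.0202  0.0099] mid 0.0007
0.044 508 L [0.0484 0.0219 0.0093] R [ 0.0484 -0.0202  0.0094] mid 0.0009
0.052 537 L [0.0559 0.0211 0.0023] R [ 0.0559 -0.019   0.0029] mid 0.001
0.06 484 L [ 0.064   0.02   -0.0053] R [ 0.0639 -0.0177 -0.005 ] mid 0.0011
0.068 449 L [ 0.0718  0.0187 -0.0131] R [ 0.0719 -0.0163 -0.0124] mid 0.0012
0.076 352 L [ 0.0801  0.0177 -0.0185] R [ 0.0801 -0.0149 -0.0183] mid 0.0014
0.084 348 L [ 0.0881  0.0181 -0.0184] R [ 0.088  -0.0149 -0.0183] mid 0.0016
front 0.09181823111121121 crown rel [ 0.09227581  0.00201853 -0.1226    ]
```

>>> {"api": "play_rows", "payload": {
  "steps": [
    [0.4,0,0,0],
    [0.8,-0.05,0,0],
    [0.8,-0.05,0.5,0],
    [0.8,-0.05,2,0],
    [0.8,-0.05,4,0],
    [0.8,-0.05,5.5,0],
    [0.8,-0.05,6.5,0],
    [0.8,-0.05,7.3,0],
    [0.8,-0.05,7.9,0],
    [0.8,-0.05,8.3,0],
    [0.8,-0.05,8.3,0],
    [0.8,-0.05,8.3,0],
    [0.8,-0.05,8.3,0]
  ]
}}

```text
clock: 7.3
position: [0.532, -0.0798, 0.06]
ee_rot: [180.0, -0.0, -12.0]
contact_force: [0.1, 0.2, -0.8]
gripper_width: 0.478
grasp_force: 4.9
```

Run:
```python
from h import *
c,W,P=wrist('w3')
cv2.imwrite('pics/w3c.png',cv2.resize(c['img'][20:200,180:440],None,fx=2.5,fy=2.5,interpolation=cv2.INTER_CUBIC)[...,::-1])
```

```text
7.3 [ 0.532  -0.0798  0.06  ] [ 1.8e+02 -4.0e-02 -1.2e+01] [[-0.001, -0.955, -0.297, 0.082], [1.0, -0.001, -0.001, -0.0], [0.001, -0.297, 0.955, -0.154], [0.0, 0.0, 0.0, 1.0]]
```

View pics/w3c.png

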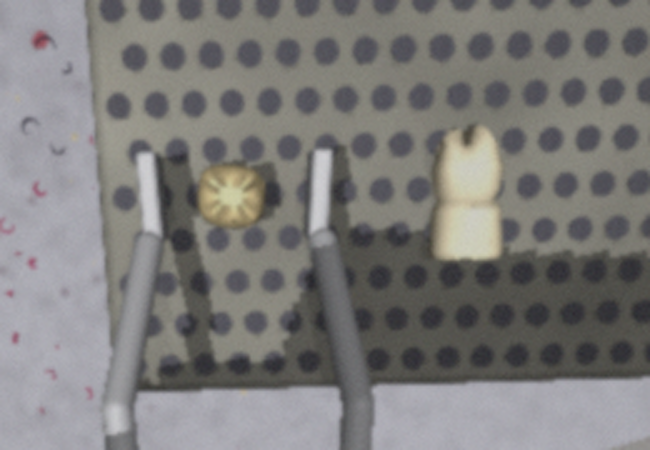

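The crown is centred between the pads: crown at crop (231,195), pad inner faces at 157 and 312. Closing now.

>>> {"api": "play_rows", "payload": {
  "steps": [
    [0,0,0,0],
    [0,0,0,0],
    [0,0,0,0],
    [0,0,0,0],
    [0,0,0,0],
    [0,0,0,0],
    [0,0,0,0],
    [0,0,0,0],
    [0,0,0,0],
    [0,0,0,0]
  ],
  "gripper": 200,
  "newtons": 25
}}

```text
clock: 8.35
position: [0.5318, -0.0797, 0.0596]
ee_rot: [180.0, 0.0, -12.0]
contact_force: [-0.4, 0.5, 0.3]
gripper_width: 0.393
grasp_force: 25.0
```

>>> {"api": "play_rows", "payload": {
  "steps": [
    [0,0,-0.2,0],
    [0,0,-0.5,0],
    [0,0,-1,0],
    [0,0,-2,0],
    [0,0,-3.2,0],
    [0,0,-4.5,0],
    [0,0,-6,0],
    [0,0,-7.5,0],
    [0,0,-9,0],
    [0,0,-10,0],
    [0,0,-10.7,0],
    [0,0,-11,0],
    [0,0,-11,0],
    [0,0,-11,0],
    [0,0,-11,0],
    [0,0,-11,0]
  ]
}}

```text
clock: 9.95
position: [0.5316, -0.0797, 0.1692]
ee_rot: [-180.0, 0.0, -12.0]
contact_force: [-0.5, -0.7, -1.1]
gripper_width: 0.396
grasp_force: 25.0
```

Run:
```python
from h import *
from rig import viewer
c,W,P=wrist('w4')
s=viewer.camera('side')['img']
a=cv2.resize(c['img'][0:210,130:410],(560,420));b=cv2.resize(s[120:300,260:500-100],(240,308))
o=np.zeros((420,800,3),np.uint8);o[:,:560]=a;o[:308,560:]=b
cv2.imwrite('pics/w4c.png',o[...,::-1])
```

```text
9.95 [ 0.5316 -0.0797  0.1692] [-1.8e+02  4.0e-02 -1.2e+01] [[-0.001, -0.955, -0.297, 0.082], [1.0, -0.001, -0.001, -0.0], [0.001, -0.297, 0.955, -0.154], [0.0, 0.0, 0.0, 1.0]]
```

View pics/w4c.png

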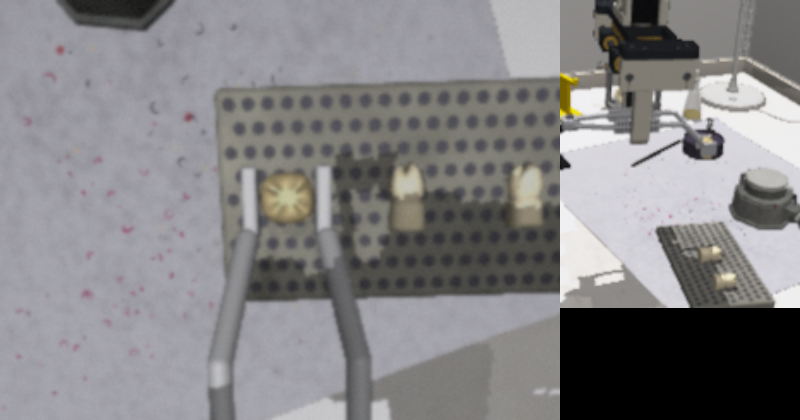

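The crown is held between the jaws at about (287,197), 11 cm up and with the tongs level. The two low crowns are still on the tray. Handing in.

```bash
python3 -c "
from rig import r
s=r.state();print(s['position'],s['grasp_force'],s['gripper_width'],abs(s['qd']).max() if hasattr(s['qd'],'max') else s['qd']);print(r.sign_off())"
```

```text
[ 0.53170277 -0.07971731  0.16939729] 24.958628118038177 0.392016240436226 0.11210263937069312
the job is handed in; nothing more can be done
None
```

The tall crown is clamped in the tongs' jaws about 11 cm above the tray, with the tongs level and still, and both low crowns were left where they lay; I handed the job in at about 10 s of the 38 s allowed, and no verdict came back.

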